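# Clear the heavy flap and lever it open

## Robot

A 6-joint arm with a two-finger parallel gripper is mounted at the origin on the work surface. World frame = base frame: x ahead of the robot, y to its left, z up, the work surface at z = 0. Lengths are in m, angles in rad, forces in N, time in s.
With the tool pointing down it reaches from about 0.3 to 0.875 m from the base axis. Payload 6.4 kg.
Tool frame: the origin (TCP) lies on the centre line of the jaws, within the pads' length; the fingertips stand 25 mm ahead of it and the grasp point (between the pads) lies 6 mm ahead of it (ctrl.tips_ahead is the z of the fingertips in the tool frame, in m); z points along the fingers, x is the direction in which the jaws open and shut, and the axes are right-handed (so a half turn about z gives the same grasp; the last joint's range is limited). The gripper opens to 85 mm and grips with 20 to 120 N. Pads are 22 mm wide; open, the fingers measure 114 mm over their backs; the gripper's body (76 mm by 85 mm) begins 54 mm behind the grasp point. The pads swing forward as they close: fully open they stand 13 mm farther back than shut.
Start: joints at [-1.467, 0.181, 1.607, -0, 1.354, -0.206], TCP at [0.175, -0.548, 0.256] pointing down, gripper open.
Joint ranges: [-2.99, 2.99], [-0.89, 2.07], [0.3, 2.58], [-1.14, 4.28], [0, 2.63], [-3.12, 3.12]. Speed limits (rad/s): [2.57, 2.57, 3.01, 3.14, 3.14, 3.14].

## Interface

Orientations are given as a unit quaternion [w, x, y, z].
In Python, from bench import ctrl gives the robot as it stands.
- The arm moves only by the shell command python3 -m pendant 'ROWS'. ROWS is JSON, a list that holds one entry, the list of rows, each a list of 7 numbers: the shift along the tool's x, y, z in m, then the turn, a rotation vector about the tool's x, y, z in rad, then the closure, from -1 (fully open) to 1 (shut). A call has 1 to 10 rows; each row shifts and turns the commanded pose from where the row before left it, along the tool's axes as they then stand; what a row does not reach is not made up. A row lasts 1/10 s, in which the tool goes at most 50 mm and 8.59 degrees, less where a joint would pass 70% of its speed; a pose out of reach is approached as far as the arm can. A call with a gripper value outside its range is refused whole. The fingers move at their own pace and stop on an object; the grip force is fixed at half the most. Time passes only in rows, so rows that do not move let the fingers close. It gives the time, the measured TCP pose, the force and the opening at its end, in the units of the state.
- ctrl.get_obs(): the state, without advancing time (a new reading comes with each control period).
- ctrl.camera(name): name is "side" or "top"; returns (picture, depth): 420x560x3 uint8, red, green, blue; 420x560 float32, m along the optical axis (not along the pixel's ray), 0 where there is no reading.
- ctrl.calibration(name): a dict with "fov_y" (degrees; the focal length in pixels is half the picture's height over the tangent of half this angle, whatever the lens; pixels are square), "cx", "cy" (the principal point, pixels), "camera_from_world" (4x4, takes a point from world to camera coordinates). Camera axes: x right, y down, z forward; pixel columns grow to the right and rows downward; lengths in m; the calibration is good to about 2 mm. A picture is of the moment at which its call begins. calibration takes no time and is no camera call.
- ctrl.hand_in(): hands the job in, once; it reports no verdict.
The state is a dict: "time_s": time; "q": joint angles; "dq": joint speeds; "joint_efforts": joint torques, N m; "eef_pos": TCP position; "eef_rot": TCP orientation; "wrist_force": force on the tool from outside, world axes, zero at the start; "torque": the same for the moment, N m; "opening": opening from 0.0 (shut) to 1.0 (fully open).
Only numpy, scipy, OpenCV 4.12 (cv2) and the standard library are available. Lean on these libraries where they do the work, as an engineer would, in place of code of your own. Each camera call takes 0.05 s, during which the arm holds its last target.

## Task

A small jar was left standing on the heavy steel flap of the sample well: with the fingertips push it sideways, sliding upright, until it stands wholly on the fixed deck beside the flap. Then press the long end of the lever right down onto its rest block, so that its short end raises the flap, and finish while holding it down there with the flap up. Do not lift the jar or the lever, raise the flap only by the lever, and leave the bottle, the beaker and the tin where they are.

Things in the scene. Friction and masses are not known exactly. Their poses are not given: they have to be found in the camera images.
- well: fixed grey steel unit, foot plate, lever stand, box with flap and deck; place and yaw vary. Origin: on the work surface under the lever's pin; +x points along the lever's short end to the box, the lever's long end lies along -x, z up. In this frame: two notched cheeks (x within 22, y within 19, top z 97 mm) carry the pin at x 0, z 84; box x 95 to 213 mm; all other numbers below are in this frame.
- flap (a joint): opening angle of the flap (rad): 0 closed and level, grows as its front rises, about 0.27 with the lever fully down. Closed it covers x 95 to 204, y -55 to 55 mm, flat top at z 95 mm (well's frame), 20 mm thick. Hinge at the box's far edge (x 205, z 85, axis along y). Plain steel, 2.6 to 4 kg; falls shut when the lever is let go.
- flap_tongue (a point): middle of the top of the 40 mm wide tongue on the flap's front edge, under which the short end of the lever lies; when closed at x 80, y 0, z 83 mm in the well's frame
- deck (a point): middle of the fixed deck's flat top, at x 154, y -107, z 95 mm in the well's frame. Deck: x 95 to 213, y -157 to -57 mm, level with the closed flap beside it (the jar goes towards the well's -y), with a rim 12 mm high along its outer edge (y -157 to -161)
- lever: loose dark steel bar, 290 x 18 x 10 mm, resting by its 10 mm cross pin in the stand's open notches. Origin: centre of the pin; +x to the short end (80 mm, under the flap's tongue), -x to the long end; z vertical at rest, where the bar slopes up 0.2 rad to the long end. Turns about its y axis by about 0.43 rad until it lies on the rest block; the press takes about 3 to 8 N.
- lever_pad (a point): centre of the top face of the 40 x 40 mm black rubber pad (8 mm thick) on the long end. At rest in the well's frame x -194, z 136 mm; fully pressed x -197, z about 50 mm, so it moves nearly straight down 86 mm
- rest_block (a point): middle of the top of the small rubber-topped block on which the lever's long end comes to lie: x -185, y 0, z 39 mm in the well's frame; the block is 22 mm (x) by 30 mm (y), under the lever's pad
- jar: closed squat amber jar with black cap, 52 mm in diameter, 50 mm tall, 0.1 to 0.2 kg, upright and loose on the flap at the start. Origin: centre of its underside
- reagent: bystander: loose amber bottle, 56 mm in diameter, 120 mm tall, on the bench. Origin: centre of its underside
- beaker: bystander: loose glass beaker, 64 mm in diameter, 80 mm tall, on the bench. Origin: centre of its underside
- tin: bystander: loose plain aluminium tin, 60 mm in diameter, 55 mm tall, on the bench. Origin: centre of its underside

How it is judged:
By the outcome, as a careful person would: the job done as asked, in the order asked, and still so for the second after the job is handed in, while the arm keeps its last pose, push and grip.
It also fails if it takes over 45 s, if anything falls off the work surface, if the arm or the gripper's body presses on something with over 40 N, if the wrist force passes 120 N, or if a joint passes its speed limit or range.

## Working session

There is one attempt and no reset: what is moved stays moved. The work goes in short steps, Python scripts to look and compute and a shell command to move; the robot and the scene stay as the last step left them, time stands still between calls to the robot, and variables do not carry over. Pictures are saved under pics/ and viewed, and the job is handed in when it is done.

```bash
mkdir -p pics; ls
python3 - <<'E'
from bench import ctrl
import cv2,numpy as np
for n in("side","top"):
    p,d=ctrl.camera(n); cv2.imwrite(f"pics/{n}0.png",p[:,:,::-1]); np.savez(f"{n}0.npz",p=p,d=d)
    print(n,ctrl.calibration(n),(d>0).mean())
o=ctrl.get_obs();print(o, ctrl.tips_ahead)
E
```

```text
pics
side {'fov_y': 47.60178660852104, 'cx': 282.66341941018493, 'cy': 214.36750066716107, 'camera_from_world': array([[-0.80049827, -0.59918862,  0.01324819,  0.45467654],
       [-0.32416653,  0.41427288, -0.85046696,  0.26187295],
       [ 0.50410176, -0.68509194, -0.52586162,  0.53548544],
       [ 0.        ,  0.        ,  0.        ,  1.        ]])} 0.9957780612244898
top {'fov_y': 56.6350128657455, 'cx': 273.0762027597598, 'cy': 204.5964304540884, 'camera_from_world': array([[-0.00469596, -0.99997653, -0.00498788,  0.03818081],
       [-0.99230471,  0.00527698, -0.12370737,  0.552602  ],
       [ 0.12373079,  0.00436858, -0.99230621,  0.69370104],
       [ 0.        ,  0.        ,  0.        ,  1.        ]])} 0.9957780612244898
{'time_s': 0.1, 'q': array([-1.46728780e+00,  1.81487148e-01,  1.60791329e+00, -1.43893372e-05,
        1.35379902e+00, -2.06297113e-01]), 'dq': array([-0.00060497, -0.00134756, -0.00202347,  0.00032651,  0.00021207,
        0.00072271]), 'joint_efforts': array([ 3.10436908e-04, -4.45873904e+01, -3.52241099e+01, -3.00978018e-04,
        4.11283661e-03,  8.26853892e-06]), 'eef_pos': array([ 0.17526777, -0.54715206,  0.25546019]), 'eef_rot': array([-5.91821214e-04,  8.07736236e-01, -5.89543491e-01, -5.43374750e-04]), 'wrist_force': array([-0.01760428,  0.64488592, -0.28585417]), 'torque': array([-0.00579729,  0.0154741 , -0.04913651]), 'opening': 0.9992382177360499} 0.025
```

View pics/side0.png

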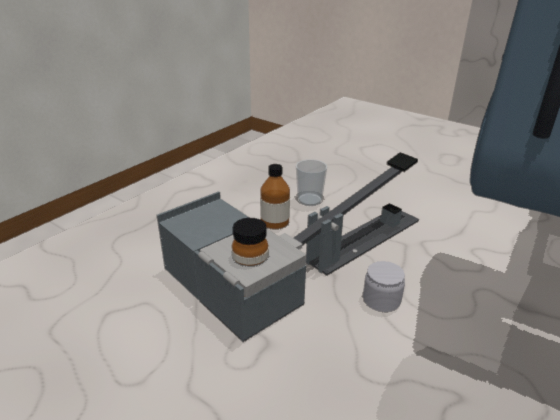

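View pics/top0.png

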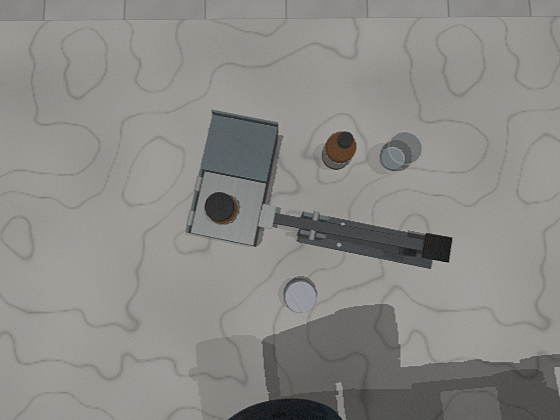

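The top view shows the jar's cap at (221,207) on the light flap. The deck is above it in the picture (towards world +x), the pad is at (437,247), the bottle at (340,148), the beaker at (400,150) and the tin at (300,295). Next I measure them.

```bash
cat > h.py <<'E'
from bench import ctrl
import numpy as np,cv2
def cal(n):
    c=ctrl.calibration(n); f=210/np.tan(np.radians(c["fov_y"]/2)); return c,f,np.linalg.inv(c["camera_from_world"])
def ray(n,u,v,z):
    c,f,T=cal(n); d=T[:3,:3]@np.array([(u-c["cx"])/f,(v-c["cy"])/f,1]); o=T[:3,3]; return o+d*(z-o[2])/d[2]
def cloud(n,d):
    c,f,T=cal(n); v,u=np.mgrid[:420,:560]
    P=np.stack([(u-c["cx"])/f*d,(v-c["cy"])/f*d,d],-1); return P@T[:3,:3].T+T[:3,3]
E
python3 - <<'E'
from h import *
z=np.load("top0.npz");p=z["p"];d=z["d"];P=cloud("top",d)
hsv=cv2.cvtColor(p,cv2.COLOR_RGB2HSV)
def blobs(m,box):
    u0,v0,u1,v1=box; M=np.zeros((420,560),np.uint8); M[v0:v1,u0:u1]=m[v0:v1,u0:u1]
    c=max(cv2.findContours(M,cv2.RETR_EXTERNAL,cv2.CHAIN_APPROX_NONE)[0],key=cv2.contourArea); return M,c
g=p.max(-1)
M,c=blobs(g<45,(415,225,460,270)); r=cv2.minAreaRect(c); print("pad",r, P[240:256,430:446,2].mean())
for q in cv2.boxPoints(r): print(ray("top",*q,.136))
print("padc",ray("top",*r[0],.136))
M,c=blobs(g<45,(200,185,245,230)); e=cv2.minEnclosingCircle(c); print("cap",e,ray("top",*e[0],.145),np.median(P[200:214,214:228].reshape(-1,3),0))
# surface z 0.095 points
Z=P[...,2]
m=((abs(Z-.095)<.006)).astype(np.uint8); M,c=blobs(m,(180,105,285,255)); r=cv2.minAreaRect(c); print("box",r)
cv2.imwrite("pics/m.png",m*255)
for q in cv2.boxPoints(r): print(q,ray("top",*q,.095))
for nm,(u0,v0,u1,v1),lo in (("bottle",(318,125,360,172),.03),("beaker",(375,125,425,175),.03),("tin",(280,272,320,318),.03)):
    s=P[v0:v1,u0:u1].reshape(-1,3); s=s[s[:,2]>lo]; print(nm,len(s),s.min(0),s.max(0))
big=cv2.resize(p[90:290,180:470],None,fx=2.7,fy=2.7,interpolation=2); cv2.imwrite("pics/big.png",big[:,:,::-1])
E
```

```text
pad ((436.20269775390625, 247.2837677001953), (27.783428192138672, 24.82424545288086), 9.462322235107422) 0.13650172787896492
[ 0.45526964 -0.19691925  0.136     ]
[ 0.49377099 -0.20536914  0.136     ]
[ 0.48632604 -0.24835011  0.136     ]
[ 0.4479499  -0.23958757  0.136     ]
padc [ 0.47075223 -0.22255916  0.136     ]
cap ((227.0, 216.5), 6.103377819061279) [0.5204633  0.10768823 0.145     ] [0.53633111 0.1174535  0.14538007]
box ((231.57810974121094, 178.205810546875), (69.9664535522461, 123.0153579711914), 11.689370155334473)
[184.85861 231.35005] [0.50022311 0.18524125 0.095     ]
[209.78223 110.88597] [0.71259297 0.14613835 0.095     ]
[278.2976  125.06157] [0.68593599 0.02531692 0.095     ]
[253.374   245.52565] [0.47570792 0.06876905 0.095     ]
bottle 931 [ 0.46269669 -0.11459294  0.03026669] [0.68073822 0.03223335 0.75691523]
beaker 865 [ 0.46269669 -0.23235198  0.03006157] [0.67871814 0.03223335 0.75691523]
tin 896 [ 0.3583273  -0.04090966  0.03052012] [0.46269669 0.03223335 0.75691523]
```

View pics/big.png

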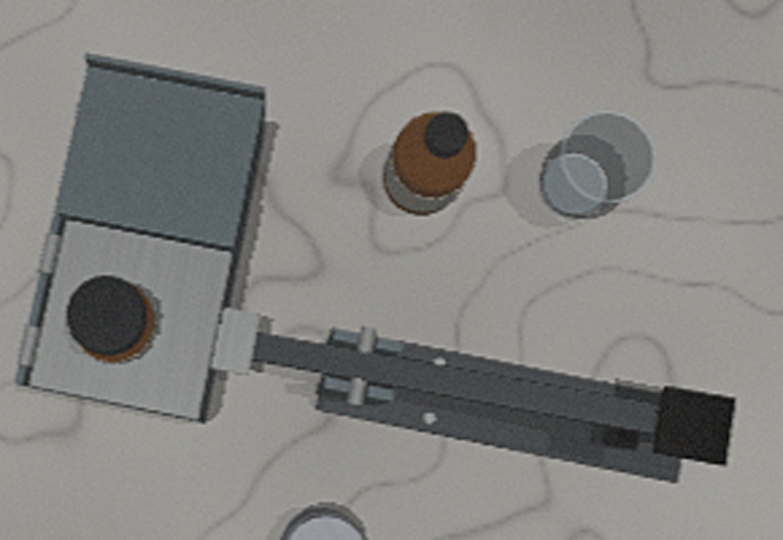

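Run:
```python
from h import *
def b(u,v,z): return ray("top",180+u/2.7,90+v/2.7,z)
pts=[((-194,0,136),None),((95,-56,95),(235,248)),((95,55,95),(205,420)),((204,55,95),(30,384)),((213,-161,107),(87,54)),((95,-161,107),(265,88)),((204,-56,95),(64,217))]
A=[];B=[]
for w,u in pts:
    A.append(w[:2]); B.append(ray("top",436.7,247.3,.136)[:2] if u is None else b(*u,w[2]/1000)[:2])
A=np.array(A)/1000;B=np.array(B)
a=A-A.mean(0);c=B-B.mean(0);U,S,V=np.linalg.svd(a.T@c);R=(U@V).T
t=B.mean(0)-R@A.mean(0);print("yaw",np.arctan2(R[1,0],R[0,0]),"t",t);print((A@R.T+t-B)*1000)
z=np.load("top0.npz")["p"]
M=np.zeros((420,560),np.uint8);g=z.max(-1)<75;M[185:230,198:243]=g[185:230,198:243]*255
def W(x,y):return R@np.array([x,y])/1000+t
def inv(p):return R.T@(p[:2]-t)*1000
for uv in((108/2.7+180,313/2.7+90),):
    j=ray("top",*uv,.150);print("jar",j,inv(j)); j=ray("top",*uv,.145);print(inv(j))
P=cloud("top",np.load("top0.npz")["d"]); s=P[185:232,198:245].reshape(-1,3);s=s[s[:,2]>.143];print("captop",s.min(0),s.max(0),np.median(s[:,2]),inv((s.min(0)+s.max(0))/2))
P2=cloud("side",np.load("side0.npz")["d"]).reshape(-1,3)
q=(P2[:,:2]-t)@R*1000
k=(P2[:,2]>.105)&(P2[:,2]<.15)&(q[:,0]>97)&(q[:,0]<200)&(abs(q[:,1])<50);print("side jar pts",q[k].min(0),q[k].max(0),P2[k,2].max())
print("deck",W(154,-107),"pad",W(-197,0),W(-194,0))
np.savez("fr.npz",R=R,t=t)
```

```text
yaw 1.3687157301271664 t [ 0.51015487 -0.03583678]
[[ 0.49452191 -2.54694158]
 [-0.72437142  0.61557451]
 [-0.29565539  3.81341866]
 [-1.47148741  0.4752913 ]
 [ 0.99824219  0.65241417]
 [ 0.64979418 -0.75613682]
 [ 0.34895593 -2.25362024]]
jar [0.53671297 0.11823214 0.15      ] [156.26421257   4.90518812]
[157.08067315   4.4500217 ]
captop [0.46269669 0.03223335 0.14302214] [0.55987034 0.14294876 0.75691523] 0.14538327773314985 [121.1427386   23.66727346]
side jar pts [136.0284936  -17.91467464] [185.98101358  33.15293548] 0.14581033041463792
deck [0.64588657 0.09355374] pad [ 0.47061539 -0.22882804] [ 0.47121751 -0.22588909]
```

```bash
python3 -m pendant '[[[0,0,0,0,0,0.128,0.3],[0,0,0,0,0,0.128,0.3],[0,0,0,0,0,0.128,0.3],[0,0,0,0,0,0.129,0.3],[-0.03,-0.007,0,0,0,0,0.3],[-0.045,-0.0105,0,0,0,0,0.3],[-0.045,-0.0105,0,0,0,0,0.3],[-0.045,-0.0105,0,0,0,0,0.3],[-0.045,-0.0105,0,0,0,0,0.3],[-0.045,-0.0105,0,0,0,0,0.3]]]'
cat > st.py <<'E'
from h import *
from scipy.spatial.transform import Rotation as Ro
f=np.load("fr.npz");o=ctrl.get_obs();w=f["R"].T@(o["eef_pos"][:2]-f["t"])*1000
q=o["eef_rot"];M=Ro.from_quat([q[1],q[2],q[3],q[0]]).as_matrix()
X=f["R"].T@M[:2,0]
print("t",o["time_s"],"well xy",w.round(1),"z",o["eef_pos"][2].round(4),"toolx in well",X.round(3),"toolz",M[:,2].round(3),"F",o["wrist_force"].round(2),"op",round(o["opening"],3),"q",o["q"].round(2))
E
python3 st.py
```

```text
time_s: 1.1
eef_pos: [0.2853, -0.308, 0.2559]
eef_rot: [0.0, -0.631, 0.775, 0.0]
wrist_force: [1.1, 0.7, -0.1]
opening: 0.346
t 1.1 well xy [-311.7  165.6] z 0.2559 toolx in well [-1.     0.002] toolz [-0.  0. -1.] F [ 1.06  0.68 -0.15] op 0.346 q [-1.11 -0.19  1.97  0.    1.35  0.67]
```

```bash
python3 -m pendant '[[[-0.046,-0.0095,0,0,0,0,0.3],[-0.046,-0.0095,0,0,0,0,0.3],[-0.046,-0.0095,0,0,0,0,0.3],[-0.046,-0.0095,0,0,0,0,0.3],[-0.046,-0.0095,0,0,0,0,0.3],[-0.046,-0.0095,0,0,0,0,0.3],[-0.046,-0.0095,0,0,0,0,0.3],[-0.046,-0.0095,0,0,0,0,0.3],[-0.046,-0.0095,0,0,0,0,0.3],[0,0,0,0,0,0,0.3]]]'
python3 st.py
```

```text
time_s: 2.1
eef_pos: [0.453, 0.0831, 0.256]
eef_rot: [0.001, -0.634, 0.773, 0.001]
wrist_force: [-0.4, -0.6, 0.3]
opening: 0.35
t 2.1 well xy [105.   79.9] z 0.256 toolx in well [-1.    -0.005] toolz [-0.     0.002 -1.   ] F [-0.39 -0.62  0.28] op 0.35 q [-0.08 -0.08  1.88  0.    1.34  1.69]
```

```bash
python3 -m pendant '[[[-0.026,-0.006,0.025,0,0,0,0.3],[-0.026,-0.006,0.025,0,0,0,0.3],[0,0,0.025,0,0,0,0.3],[0,0,0.025,0,0,0,0.3],[0,0,0,0,0,0,0.3],[0,0,0,0,0,0,0.3]]]'
python3 st.py
python3 - <<'E'
from h import *
for n in("side","top"):
    p,d=ctrl.camera(n); np.savez(f"{n}1.npz",p=p,d=d)
    c=p[130:330,130:430] if n=="side" else p[80:330,130:430]
    cv2.imwrite(f"pics/{n}1.png",cv2.resize(c[:,:,::-1],None,fx=2.4,fy=2.4,interpolation=2))
E
```

```text
time_s: 2.7
eef_pos: [0.4743, 0.1264, 0.1563]
eef_rot: [-0.001, -0.632, 0.775, 0.0]
wrist_force: [0.2, 0.3, 0.6]
opening: 0.349
t 2.7 well xy [151.7  67.7] z 0.1563 toolx in well [-1.     0.002] toolz [-0.001 -0.    -1.   ] F [0.18 0.27 0.63] op 0.349 q [ 0.02  0.11  1.9  -0.    1.13  1.79]
```

View pics/side1.png

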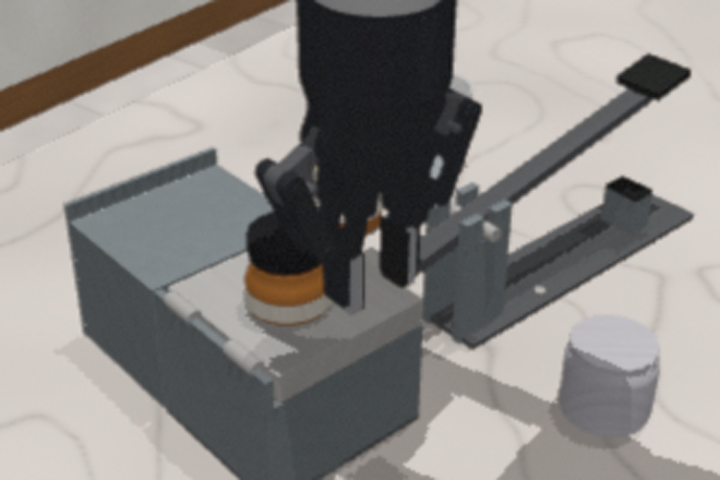

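View pics/top1.png

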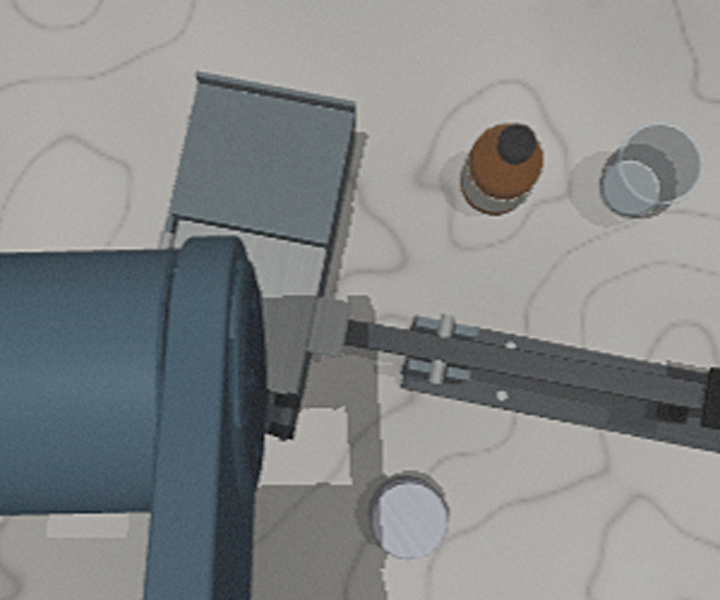

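The side view shows both fingertips at crop (350,308) and (400,285), on the near side of the upright jar at (290,265). Next I read the tip height from depth.

Run:
```python
from h import *
f=np.load("fr.npz");z=np.load("side1.npz");P=cloud("side",z["d"]);p=z["p"]
W=np.dstack([(P[...,:2]-f["t"])@f["R"]*1000,P[...,2]*1000])
for u,v in((272,250),(273,254),(274,257),(279,256),(280,252),(293,245),(296,247),(302,243),(303,240)): print(u,v,W[v,u].round(1),p[v,u])
c,fo,T=cal("side")
# predicted pixel of tips
for dx in(-15,15):
    x=f["R"]@np.array([.1517+dx/1000,.0677+.011])+f["t"]
    for zz in(.1313,.1213):
        k=c["camera_from_world"]@np.array([*x,zz,1]);print(dx,zz,k[0]/k[2]*fo+c["cx"],k[1]/k[2]*fo+c["cy"])
```

```text
272 250 [177.8  75.3 150.9] [28 29 30]
273 254 [175.3  74.2 142.9] [29 29 32]
274 257 [173.6  74.3 137.5] [52 54 55]
279 256 [169.2  78.8 139.5] [ 99  98 100]
280 252 [167.3  78.5 144.6] [96 96 98]
293 245 [135.   67.8 134.7] [23 26 26]
296 247 [135.   73.5 134.5] [26 25 26]
302 243 [130.4  79.7 142.1] [94 95 96]
303 240 [123.   73.9 140.5] [58 59 59]
-15 0.1313 297.66908268062997 251.27638970700212
-15 0.1213 297.4422027102008 257.4364920941879
15 0.1313 280.3977023024945 260.3882077546491
15 0.1213 280.31365375933905 266.6426351611721
```

```bash
python3 -m pendant '[[[-0.005,0,0.013,0,0,0,0.3],[0,0,0.012,0,0,0,0.3],[0,-0.01,0,0,0,0,0.3],[0,-0.01,0,0,0,0,0.3],[0,-0.006,0,0,0,0,0.3],[0,-0.006,0,0,0,0,0.3],[0,-0.006,0,0,0,0,0.3],[0,-0.006,0,0,0,0,0.3],[0,-0.006,0,0,0,0,0.3],[0,-0.006,0,0,0,0,0.3]]]'
python3 st.py
python3 - <<'E'
from h import *
p,d=ctrl.camera("side"); np.savez("side2.npz",p=p,d=d)
cv2.imwrite("pics/side2.png",cv2.resize(p[130:330,130:430,::-1],None,fx=2.4,fy=2.4,interpolation=2))
E
```

```text
time_s: 3.8
eef_pos: [0.5308, 0.1203, 0.1313]
eef_rot: [-0.0, -0.632, 0.775, 0.0]
wrist_force: [-2.0, 0.0, 0.3]
opening: 0.346
t 3.8 well xy [157.1  11.1] z 0.1313 toolx in well [-1.     0.001] toolz [-0. -0. -1.] F [-1.97  0.01  0.25] op 0.346 q [0.   0.26 1.79 0.   1.1  1.78]
```

View pics/side2.png

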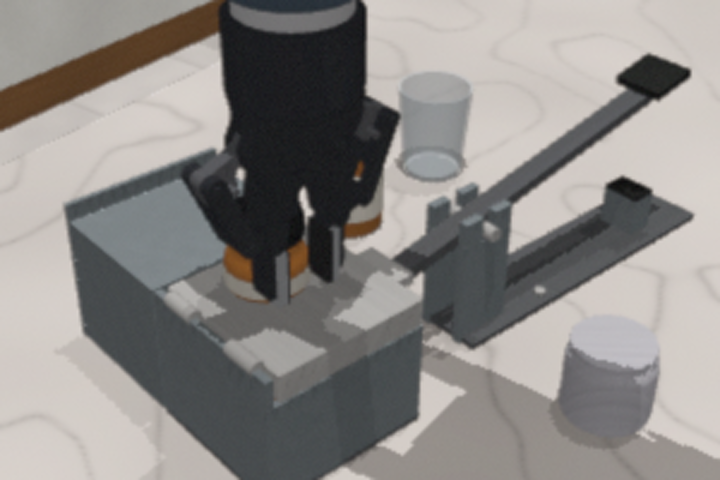

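The jar stays upright, cradled centrally by the two fingers, with a push force of about 2 N. I continue.

```bash
python3 -m pendant '[[[0,-0.007,0,0,0,0,0.3],[0,-0.007,0,0,0,0,0.3],[0,-0.007,0,0,0,0,0.3],[0,-0.007,0,0,0,0,0.3],[0,-0.007,0,0,0,0,0.3],[0,-0.007,0,0,0,0,0.3],[0,-0.007,0,0,0,0,0.3],[0,-0.007,0,0,0,0,0.3],[0,-0.007,0,0,0,0,0.3],[0,-0.007,0,0,0,0,0.3]]]'
python3 st.py
python3 - <<'E'
from h import *
p,d=ctrl.camera("side"); np.savez("side3.npz",p=p,d=d)
cv2.imwrite("pics/side3.png",cv2.resize(p[130:330,130:430,::-1],None,fx=2.4,fy=2.4,interpolation=2))
f=np.load("fr.npz");P=cloud("side",d);W=np.dstack([(P[...,:2]-f["t"])@f["R"]*1000,P[...,2]*1000])
hs=cv2.cvtColor(p,cv2.COLOR_RGB2HSV);m=(hs[...,1]>130)&(p[...,0]>70)&(W[...,0]>95)&(W[...,0]<215)&(W[...,2]>97)&(W[...,2]<150);print(m.sum(),W[m].min(0),W[m].max(0))
E
```

```text
time_s: 4.85
eef_pos: [0.5996, 0.1062, 0.1313]
eef_rot: [0.0, -0.632, 0.775, 0.0]
wrist_force: [-1.7, 1.3, 0.4]
opening: 0.352
t 4.85 well xy [157.1 -59.1] z 0.1313 toolx in well [-1.     0.001] toolz [-0.  0. -1.] F [-1.73  1.28  0.35] op 0.352 q [-0.02  0.39  1.61  0.    1.14  1.75]
181 [ 134.70338118 -101.47540328  110.94185741] [184.525575   -64.47693527 133.29217661]
```

View pics/side3.png

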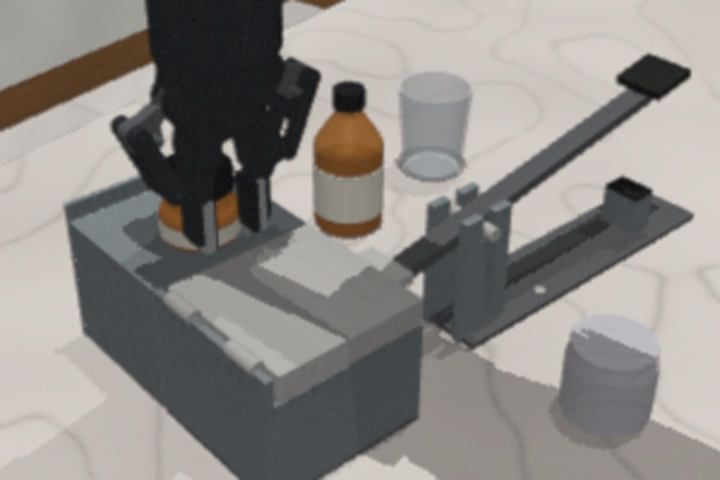

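```bash
python3 -m pendant '[[[0,-0.007,0,0,0,0,0.3],[0,-0.007,0,0,0,0,0.3],[0,0,0,0,0,0,0.3],[0,0.01,0,0,0,0,0.3],[0,0.03,0,0,0,0,0.3],[0,0.03,-0.02,0,0,0,0.3],[0,0.03,-0.05,0,0,0,0.3],[0,0.03,-0.05,0,0,0,0.3],[0,0.02,-0.02,0,0,0,1],[0,0,0,0,0,0,1]]]'
python3 st.py
python3 - <<'E'
from h import *
f=np.load("fr.npz")
for n in("side","top"):
    p,d=ctrl.camera(n); np.savez(f"{n}4.npz",p=p,d=d)
    c=p[100:330,100:430] if n=="side" else p[80:330,130:460]
    cv2.imwrite(f"pics/{n}4.png",cv2.resize(c[:,:,::-1],None,fx=2.3,fy=2.3,interpolation=2))
    P=cloud(n,d);W=np.dstack([(P[...,:2]-f["t"])@f["R"]*1000,P[...,2]*1000])
    m=(W[...,0]>97)&(W[...,0]<211)&(W[...,2]>112)&(W[...,2]<150)&(W[...,1]<-10)&(W[...,1]>-154);print(n,m.sum(),W[m].min(0),W[m].max(0))
E
```

```text
time_s: 5.9
eef_pos: [0.4736, 0.133, 0.2607]
eef_rot: [0.003, -0.632, 0.775, -0.002]
wrist_force: [-0.2, 0.1, 0.3]
opening: 0.02
t 5.9 well xy [158.   69.7] z 0.2607 toolx in well [-1. -0.] toolz [ 0.007  0.    -1.   ] F [-0.19  0.13  0.29] op 0.02 q [ 0.03 -0.02  1.81  0.    1.34  1.8 ]
side 945 [ 132.16092082 -127.84188513  112.03427444] [181.27690596 -78.51102913 145.70031551]
top 829 [ 129.77132266 -129.44275564  112.01678413] [178.0571166  -80.36200037 147.98463701]
```

View pics/side4.png

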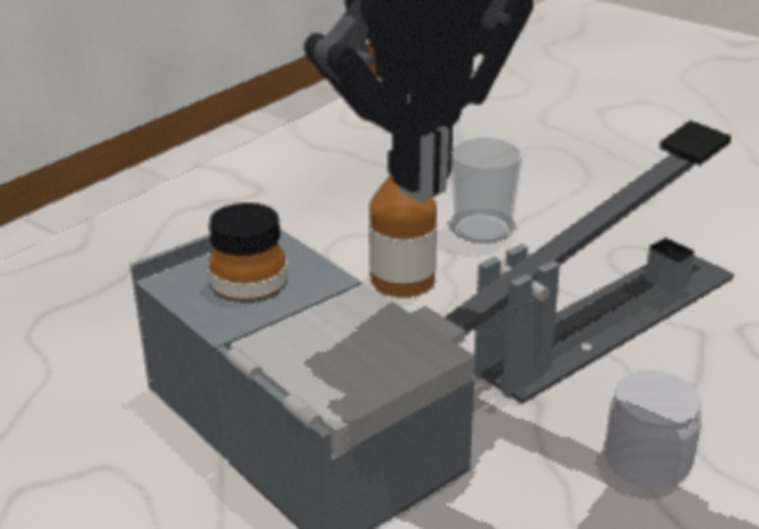

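View pics/top4.png

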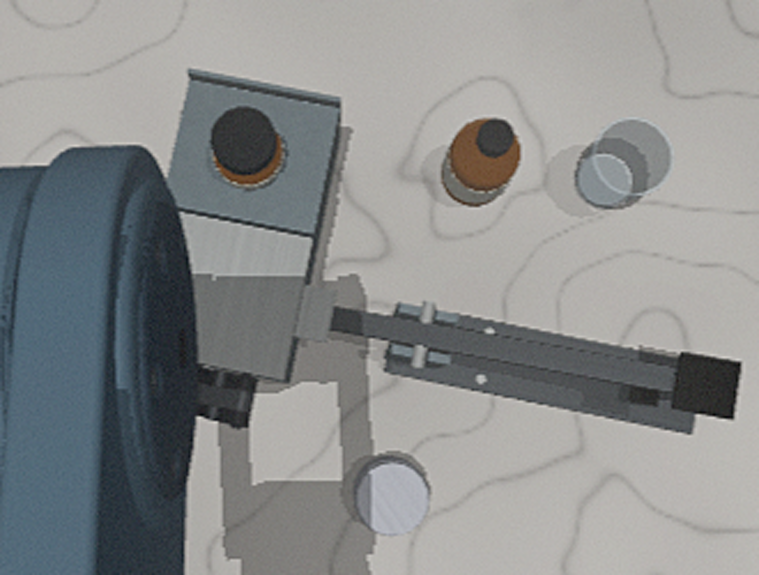

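The jar stands upright on the deck at about y -104 in the well's frame, with its near edge at about -79 (the gap is at -57). The bystanders are unmoved. The next move is to the lever's pad.

```bash
python3 -m pendant '[[[0.03,-0.006,0,0,0,0,1],[0.04,-0.008,0,0,0,0,1],[0.04,-0.008,0,0,0,0,1],[0.04,-0.008,0,0,0,0,1],[0.04,-0.008,0,0,0,0,1],[0.04,-0.008,0,0,0,0,1],[0.04,-0.008,0,0,0,0,1],[0.04,-0.008,0,0,0,0,1],[0.04,-0.008,0,0,0,0,1],[0,0,0,0,0,0,1]]]'
python3 st.py
```

```text
time_s: 7.0
eef_pos: [0.4713, -0.2295, 0.2547]
eef_rot: [-0.001, -0.63, 0.777, 0.001]
wrist_force: [-0.6, 0.7, 0.5]
opening: -0.001
t 7.0 well xy [-197.5   -0.8] z 0.2547 toolx in well [-1.     0.006] toolz [-0.003  0.    -1.   ] F [-0.63  0.74  0.45] op -0.001 q [-0.68  0.07  1.73 -0.    1.34  1.1 ]
```

```bash
python3 -m pendant '[[[-0.002,0,0.025,0,0,0,1],[0,0,0.025,0,0,0,1],[0,0,0.025,0,0,0,1],[0,0,0,0,0,0,1],[0,0,0,0,0,0,1]]]'
python3 st.py
python3 - <<'E'
from h import *
p,d=ctrl.camera("side"); np.savez("side5.npz",p=p,d=d)
cv2.imwrite("pics/side5.png",cv2.resize(p[80:320,230:530,::-1],None,fx=2.4,fy=2.4,interpolation=2))
E
```

```text
time_s: 7.5
eef_pos: [0.4721, -0.2223, 0.181]
eef_rot: [-0.0, -0.632, 0.775, 0.001]
wrist_force: [1.0, -0.5, 0.6]
opening: -0.005
t 7.5 well xy [-1.904e+02 -1.000e-01] z 0.181 toolx in well [-1.     0.001] toolz [-0.002  0.002 -1.   ] F [ 1.02 -0.53  0.58] op -0.005 q [-0.67  0.15  1.81  0.    1.19  1.11]
```

View pics/side5.png

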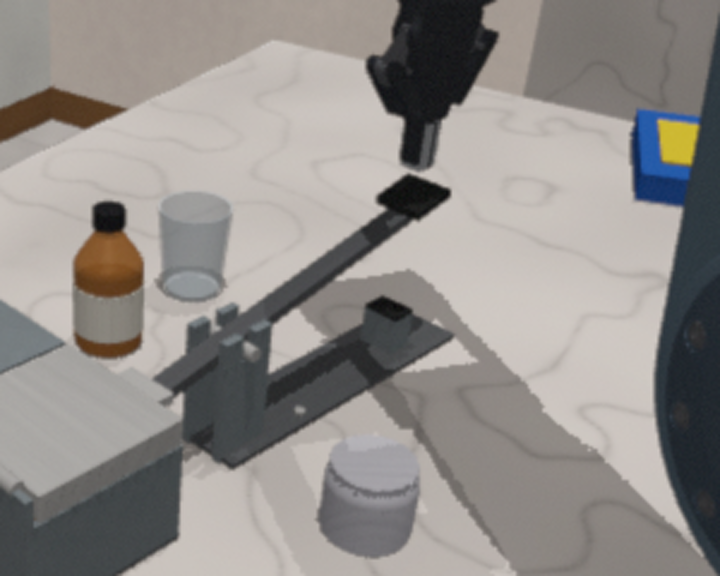

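The closed fingertips at (418,165) are directly above the pad at (413,195). Now I press down gradually.

```bash
python3 -m pendant '[[[0.004,0,0.008,0,0,0,1],[0,0,0.008,0,0,0,1],[0,0,0.006,0,0,0,1],[0,0,0.006,0,0,0,1],[0,0,0.006,0,0,0,1],[0,0,0.006,0,0,0,1],[0,0,0.006,0,0,0,1],[0,0,0.006,0,0,0,1],[0,0,0.006,0,0,0,1],[0,0,0,0,0,0,1]]]'
python3 st.py
python3 - <<'E'
from h import *
p,d=ctrl.camera("side")
cv2.imwrite("pics/side6.png",cv2.resize(p[80:320,230:530,::-1],None,fx=2.4,fy=2.4,interpolation=2))
E
```

```text
time_s: 8.55
eef_pos: [0.472, -0.2276, 0.124]
eef_rot: [-0.0, -0.632, 0.775, -0.001]
wrist_force: [-1.4, -4.2, 5.6]
opening: 0.002
t 8.55 well xy [-195.5   -1.1] z 0.124 toolx in well [-1.     0.001] toolz [ 0.001 -0.001 -1.   ] F [-1.42 -4.23  5.56] op 0.002 q [-0.68  0.23  1.84 -0.    1.07  1.1 ]
```

View pics/side6.png

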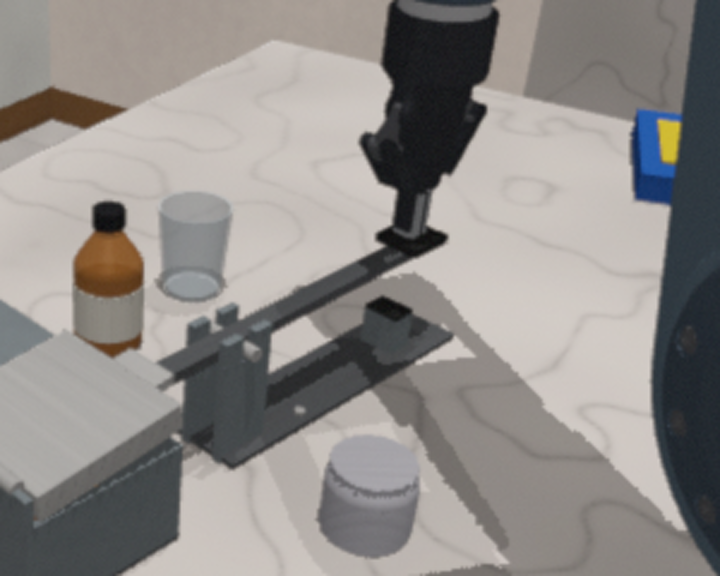

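The lever is following and the flap is rising. I continue, easing along the arc.

```bash
python3 -m pendant '[[[0.001,0,0.006,0,0,0,1],[0.001,0,0.006,0,0,0,1],[0.001,0,0.006,0,0,0,1],[0,0,0.006,0,0,0,1],[0,0,0.006,0,0,0,1],[0,0,0.006,0,0,0,1],[0,0,0.005,0,0,0,1],[0,0,0,0,0,0,1]]]'
python3 st.py
```

```text
time_s: 9.4
eef_pos: [0.4712, -0.2288, 0.0828]
eef_rot: [0.001, -0.632, 0.775, 0.001]
wrist_force: [1.3, 1.6, 4.2]
opening: 0.004
t 9.4 well xy [-196.9   -0.6] z 0.0828 toolx in well [-1.     0.001] toolz [ 0.     0.002 -1.   ] F [1.26 1.63 4.22] op 0.004 q [-0.68  0.3   1.86  0.    0.99  1.09]
```

```bash
python3 -m pendant '[[[0,0,0.003,0,0,0,1],[0,0,0.003,0,0,0,1],[0,0,0.002,0,0,0,1],[0,0,0,0,0,0,1]]]'
python3 st.py;  python3 -m pendant '[[[0,0,0.002,0,0,0,1],[0,0,0,0,0,0,1],[0,0,0,0,0,0,1]]]'
python3 st.py
python3 - <<'E'
from h import *
p,d=ctrl.camera("side");np.savez("side7.npz",p=p,d=d)
cv2.imwrite("pics/side7.png",cv2.resize(p[100:340,130:460,::-1],None,fx=2.4,fy=2.4,interpolation=2))
E
```

```text
time_s: 9.8
eef_pos: [0.4721, -0.2293, 0.0802]
eef_rot: [0.0, -0.632, 0.775, 0.0]
wrist_force: [-13.9, 13.7, 49.4]
opening: -0.002
t 9.8 well xy [-197.2   -1.6] z 0.0802 toolx in well [-1.  0.] toolz [ 0.     0.001 -1.   ] F [-13.91  13.74  49.36] op -0.002 q [-0.68  0.3   1.86  0.    0.98  1.09]
time_s: 10.1
eef_pos: [0.4722, -0.2293, 0.0799]
eef_rot: [0.0, -0.632, 0.775, 0.0]
wrist_force: [-18.9, 17.1, 66.3]
opening: 0.002
t 10.1 well xy [-197.2   -1.7] z 0.0799 toolx in well [-1. -0.] toolz [ 0.     0.001 -1.   ] F [-18.88  17.09  66.26] op 0.002 q [-0.68  0.31  1.86  0.    0.98  1.09]
```

View pics/side7.png

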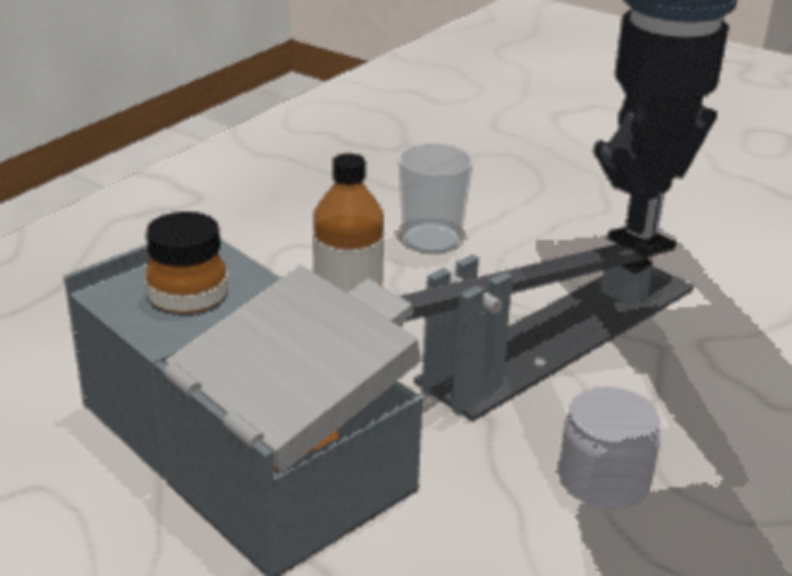

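The lever has bottomed out on the block, and the force jumped to 66 N. I ease off to a moderate hold.

```bash
python3 -m pendant '[[[0,0,-0.003,0,0,0,1],[0,0,-0.002,0,0,0,1],[0,0,0,0,0,0,1],[0,0,0,0,0,0,1]]]'
python3 st.py
```

```text
time_s: 10.55
eef_pos: [0.4718, -0.2293, 0.0808]
eef_rot: [0.001, -0.632, 0.775, -0.0]
wrist_force: [-6.2, 8.4, 25.6]
opening: -0.0
t 10.55 well xy [-197.2   -1.3] z 0.0808 toolx in well [-1.     0.001] toolz [ 0.001  0.001 -1.   ] F [-6.17  8.38 25.61] op -0.0 q [-0.68  0.3   1.86  0.    0.98  1.09]
```

```bash
python3 -m pendant '[[[0,0,0,0,0,0,1],[0,0,0,0,0,0,1],[0,0,0,0,0,0,1],[0,0,0,0,0,0,1],[0,0,0,0,0,0,1],[0,0,0,0,0,0,1]]]'
python3 st.py
python3 - <<'E'
from h import *
f=np.load("fr.npz")
for n in("side","top"):
    p,d=ctrl.camera(n);q=p[100:340,200:500] if n=="side" else p[80:330,160:490]
    cv2.imwrite(f"pics/{n}8.png",cv2.resize(q[:,:,::-1],None,fx=2.4,fy=2.4,interpolation=2)[:600])
    P=cloud(n,d);W=np.dstack([(P[...,:2]-f["t"])@f["R"]*1000,P[...,2]*1000])
    m=(W[...,0]>105)&(W[...,0]<190)&(abs(W[...,1])<45)&(W[...,2]>96)&(W[...,2]<150)
    if m.sum()>50: k=np.polyfit(W[m][:,0],W[m][:,2],1);print(n,"flap angle",-np.arctan(k[0]))
    m=(W[...,0]>97)&(W[...,0]<211)&(W[...,2]>112)&(W[...,2]<150)&(W[...,1]<-60)&(W[...,1]>-154);print("jar",W[m].min(0).round(),W[m].max(0).round())
    m=(W[...,0]>-165)&(W[...,0]<-30)&(abs(W[...,1])<7)&(W[...,2]>35)&(W[...,2]<110)
    k=np.polyfit(W[m][:,0],W[m][:,2],1);print("lever slope",np.arctan(k[0]))
E
```

```text
time_s: 11.15
eef_pos: [0.4718, -0.2293, 0.0807]
eef_rot: [0.001, -0.632, 0.775, 0.0]
wrist_force: [-5.2, 7.3, 25.5]
opening: 0.0
t 11.15 well xy [-197.2   -1.3] z 0.0807 toolx in well [-1.     0.001] toolz [ 0.001  0.001 -1.   ] F [-5.19  7.3  25.46] op 0.0 q [-0.68  0.3   1.86  0.    0.98  1.09]
side flap angle 0.24278670301739314
jar [ 133. -127.  112.] [181. -79. 145.]
lever slope 0.20553017980931199
top flap angle 0.24285747176158476
jar [ 130. -129.  112.] [178. -79. 148.]
lever slope 0.20575730485954322
```

View pics/side8.png

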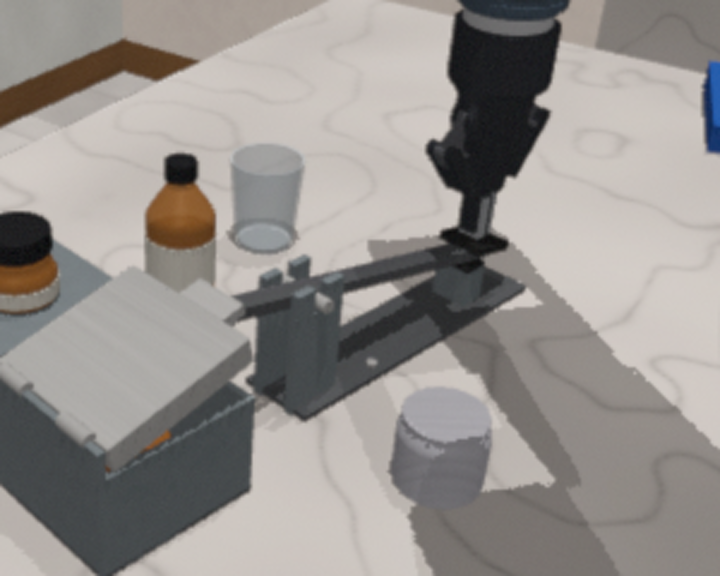

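View pics/top8.png

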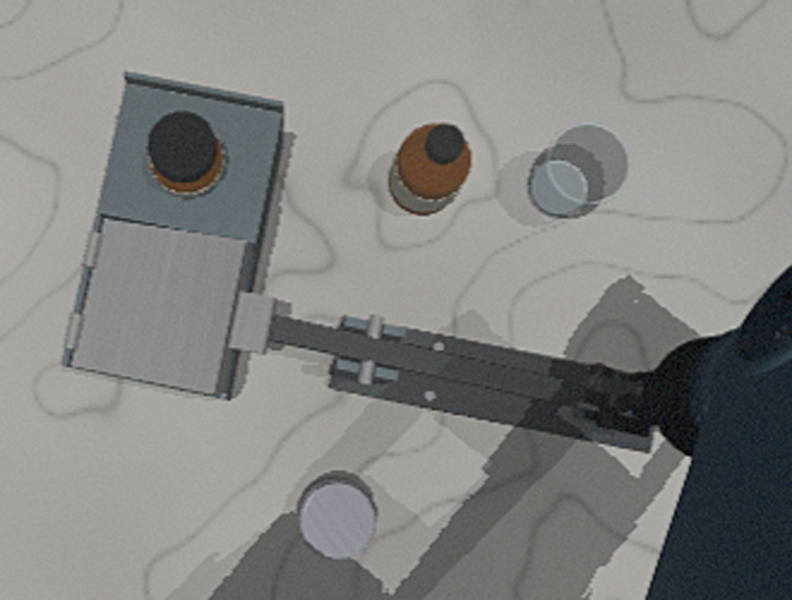

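The flap reads 0.243 against the expected 0.27, and the lever 0.206 against about 0.23. I check how biased the same measurement is on the earlier closed-state pictures.

Run:
```python
from h import *
f=np.load("fr.npz")
for n,D in(("side",np.load("side4.npz")["d"]),("top",np.load("top4.npz")["d"]),("side",ctrl.camera("side")[1]),("top",ctrl.camera("top")[1])):
    P=cloud(n,D);W=np.dstack([(P[...,:2]-f["t"])@f["R"]*1000,P[...,2]*1000])
    m=(W[...,0]>105)&(W[...,0]<195)&(abs(W[...,1])<45)&(W[...,2]>88)&(W[...,2]<150)
    def rob(x,y):
        for _ in range(4):
            k=np.polyfit(x,y,1);r=abs(y-np.polyval(k,x));g=r<max(2,2.5*np.median(r));x,y=x[g],y[g]
        return k,len(x),r.std()
    k,c,s=rob(W[m][:,0],W[m][:,2]);print(n,"flap",-np.arctan(k[0]),"z@100,190",np.polyval(k,[100,190]),c)
    m=(W[...,0]>-160)&(W[...,0]<-30)&(abs(W[...,1])<7)&(W[...,2]>45)&(W[...,2]<150)
    k,c,s=rob(W[m][:,0],W[m][:,2]);print("  lever",np.arctan(k[0]),"z@0,-150",np.polyval(k,[0,-150]),c,s)
    m=(abs(W[...,0]+194)<35)&(abs(W[...,1])<30)&(W[...,2]>38)&(W[...,2]<66);
    if n=="side" and m.sum(): print("  padpts",m.sum(),np.percentile(W[m],[5,50,95],axis=0).round(1))
```

```text
side flap 0.0006641535153523358 z@100,190 [93.89059524 93.83082142] 2315
  lever -0.20136684446154635 z@0,-150 [ 88.37946275 118.99947886] 376 0.48706101039495814
  padpts 55 [[-192.4  -12.    38.1]
 [-181.2    2.4   38.6]
 [-172.2   15.6   39.6]]
top flap 0.002575942745633846 z@100,190 [95.49819733 95.26636197] 2004
  lever -0.20212610500842662 z@0,-150 [ 89.91784567 120.65651509] 621 0.5059742690149157
side flap 0.2427199996026015 z@100,190 [120.40855641  98.12441959] 2798
  lever -0.39792429825333714 z@0,-150 [ 44.74099856 107.79329136] 301 15.98580688590128
  padpts 334 [[-210.1  -13.4   39.2]
 [-183.3    8.9   54.2]
 [-163.9   20.9   62.8]]
top flap 0.24358294170243566 z@100,190 [121.95902852  99.59244792] 2606
  lever 0.20247304965250687 z@0,-150 [89.72528659 58.93238618] 494 0.5057905058552403
```

Run:
```python
from h import *
p,d=ctrl.camera("side")
cv2.imwrite("pics/z1.png",cv2.resize(p[170:250,330:430,::-1],None,fx=7,fy=7,interpolation=2))
p,d=ctrl.camera("top")
cv2.imwrite("pics/z2.png",cv2.resize(p[200:280,340:440,::-1],None,fx=7,fy=7,interpolation=2))
```

```text
(no output)
```

View pics/z1.png

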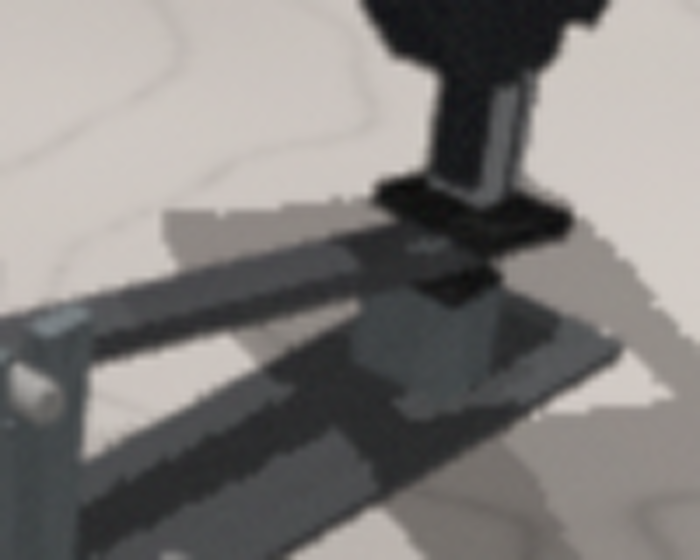

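View pics/z2.png

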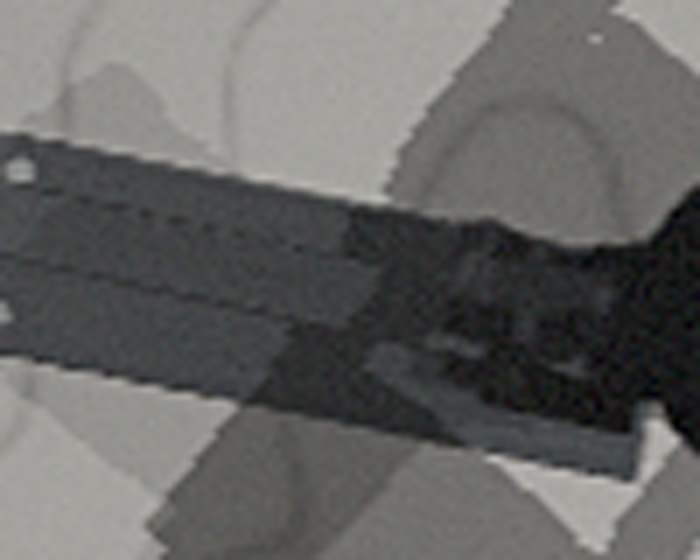

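Run:
```python
from h import *
f=np.load("fr.npz")
for n in("side","top"):
    D=np.load(n+"0.npz")["d"]
    P=cloud(n,D);W=np.dstack([(P[...,:2]-f["t"])@f["R"]*1000,P[...,2]*1000])
    m=(abs(W[...,0]+185)<22)&(abs(W[...,1])<22)&(W[...,2]>25)&(W[...,2]<60)
    S=W[m]; 
    for lo in range(-208,-160,4):
        k=S[(S[:,0]>=lo)&(S[:,0]<lo+4)]
        if len(k): print(n,lo,len(k),"zmax",k[:,2].max().round(1),"y",k[k[:,2]>34][:,1].min(initial=99).round(1),k[k[:,2]>34][:,1].max(initial=-99).round(1))
for n in("side","top"):
    D=ctrl.camera(n)[1]
    P=cloud(n,D);W=np.dstack([(P[...,:2]-f["t"])@f["R"]*1000,P[...,2]*1000])
    m=(abs(W[...,1])<14)&(W[...,0]>-150)&(W[...,0]<-35)&(W[...,2]>52)&(W[...,2]<95);S=W[m]
    zz=89.3+.2045*S[:,0]; S=S[abs(S[:,2]-zz)<3]
    A=np.c_[S[:,:2],np.ones(len(S))];print(n,"plane",np.linalg.lstsq(A,S[:,2],rcond=None)[0],len(S))
    for lo in range(-150,-40,25):
        k=S[(S[:,0]>=lo)&(S[:,0]<lo+25)]; print("   ",lo,k[:,1].min().round(1),k[:,1].max().round(1))
```

```text
side -200 1 zmax 31.7 y 99.0 -99.0
side -196 15 zmax 39.5 y -14.7 14.8
side -192 23 zmax 39.7 y -11.8 16.4
side -188 31 zmax 40.0 y -13.4 16.4
side -184 20 zmax 38.7 y -14.5 15.0
side -180 25 zmax 39.5 y -13.9 15.9
side -176 78 zmax 39.2 y -13.3 15.4
side -172 18 zmax 37.2 y -9.4 13.9
top -196 13 zmax 41.0 y 4.1 15.2
top -192 15 zmax 42.4 y 3.3 14.5
top -188 16 zmax 42.0 y 3.5 15.2
top -184 14 zmax 41.4 y 4.3 14.0
top -180 16 zmax 41.2 y 3.7 14.8
top -176 26 zmax 41.8 y 4.2 15.1
side plane [ 2.06634549e-01 -1.43426811e-02  8.79520294e+01] 261
    -150 -7.6 10.4
    -125 -8.4 10.4
    -100 -8.1 10.3
    -75 -7.6 9.9
    -50 -9.2 10.1
top plane [ 2.05249044e-01 -4.71209769e-03  8.95508247e+01] 637
    -150 -8.6 9.2
    -125 -8.9 9.2
    -100 -8.8 9.0
    -75 -8.8 9.0
    -50 -8.9 9.0
```

The depth data put the block's flat top at z 39 to 40 mm and the underside of the bar at about 39 mm over its outer edge. The steep force rise (4 to 49 N in under 3 mm) agrees with this: the lever really is on its rest. The stated 0.43 and 0.27 rad are given as "about". I hand in while holding at 25 N.

```bash
python3 st.py; python3 -c "
from bench import ctrl
print(ctrl.hand_in())"
```

```text
t 11.55 well xy [-197.2   -1.3] z 0.0808 toolx in well [-1.     0.001] toolz [ 0.001  0.001 -1.   ] F [-5.59  7.41 25.74] op -0.0 q [-0.68  0.3   1.86  0.    0.98  1.09]
the job is handed in; nothing more can be done
None
```

The jar is on the deck and the lever is held down with the flap up. I handed the job in at about 11.6 s, pressing with about 26 N.

- **Jar:** I pushed it sideways, cradled between the two fingers. It slid upright onto the deck. Its centre is now at about y -104 mm in the well's frame and its near edge at about -79, clear of the gap at -57.
- **Lever:** I pressed the pad down with the closed fingertips until the bar met the rest block.
- **Bystanders:** the bottle, beaker and tin show no movement in the last pictures.

Some checks did not fully match the description:
- **Angles:** the flap measured about 0.243 rad where about 0.27 was stated. The lever turned about 0.41 rad where about 0.43 was stated. The pad's top ended about 3 to 6 mm higher than the stated 50 mm.
- **Why I took it as fully down:** the depth images put the bar's underside on the outer edge of the block's flat top, to within about 1.5 mm. The force also rose steeply there.
- **Force:** at first contact with the block the wrist's vertical force briefly reached 66 N, through the fingertips, before I eased it off. This is under the 120 N wrist limit. It would only matter if the fingertips count towards the 40 N limit on the arm and gripper body.

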